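# Isolate the flat lap, swing out the lockout hasp and lock the hub

## Robot

A 6-joint arm with a two-finger parallel gripper is mounted at the origin on the work surface; the furniture and walls round the work are solid. World frame = base frame: x ahead of the robot, y to its left, z up, the work surface at z = 0. Lengths are in mm, angles in degrees, forces in N, time in s.
With the tool pointing down it reaches from about 350 to 850 mm from the base axis. Payload 8.1 kg.
Tool frame: the origin (TCP) lies at the very end of the fingers, on their centre line; the grasp point (between the pads) lies 19 mm behind it (tcp_to_grasp is the distance from the TCP to the grasp point, in mm); z points along the fingers, x is the direction in which the jaws open and shut, and the axes are right-handed (so a half turn about z gives the same grasp; the last joint's range is limited). The gripper opens to 85 mm and grips with 20 to 120 N. Pads are 22 mm wide; open, the fingers measure 114 mm over their backs; the gripper's body (76 mm by 85 mm) begins 54 mm behind the grasp point. The pads swing forward as they close: fully open they stand 13 mm farther back than shut.
Start: joints at [70.05, 7.471, 85.268, -0, 87.261, -4.893], TCP at [155.849, 579.41, 231.292] pointing down, gripper open.
Joint ranges: [-169.43, 169.43], [-51.17, 129.36], [1.28, 143.12], [-76.62, 256.62], [0, 156.53], [-152.29, 152.29]. Speed limits (degrees/s): [136.94, 136.94, 159.86, 180, 180, 180].

## Interface

Orientations are given as [roll, pitch, yaw] about the fixed x, y, z axes, in that order (R = Rz(yaw) Ry(pitch) Rx(roll)).
In Python, from bench import * gives the robot as it stands. The module is installed in compiled form; this text tells all that it offers.
- The arm moves only by the tool apply_moves, never from a script. Its argument "targets" is text: rows parted by semicolons, each of 7 numbers parted by spaces: the turn, a rotation vector about the tool's x, y, z in rad, then the shift along the tool's x, y, z in cm, then the finger opening in cm, from 0 to 8.54. A call has exactly 5 rows; each row is the pose to reach, as a shift and turn from the pose commanded when the call began, along the tool's axes at that moment; what a row does not reach only later rows make up. A row lasts 1/10 s, in which the tool goes at most 50 mm and 8.59 degrees, less where a joint would pass 70% of its speed; a pose out of reach is approached as far as the arm can. A call with a gripper value outside its range is refused whole. The fingers move at their own pace and stop on an object; "force" is the grip in N (left out, the last holds). Time passes only in rows, so rows that repeat a pose let the fingers close, or fill a call up. It gives the time, the measured TCP pose, the force and the opening at its end, in the units of the state.
- sense(): the state, without advancing time (a new reading comes with each control period).
- snapshot(name): name is "side" or "top"; returns the picture (480x640x3 uint8, red, green, blue); there is no depth.
- camera_model(name): a dict with "fx", "fy", "cx", "cy" (pixels), "k1" (the pictures are not rectified: a ray, as slopes to the right and down, at radius r is drawn at 1 + k1 r^2 times it, then the intrinsics apply), "position" and "attitude" of the camera in the world. Camera axes: x right, y up, looking along -z (the intrinsics and any distortion apply to the point x, -y, -z); pixel columns grow to the right and rows downward; lengths in mm; the calibration is good to about 2 mm. A picture is of the moment at which its call begins. camera_model takes no time and is no camera call.
- hand_in(): hands the job in, once; it reports no verdict.
Trained networks look in the newest picture that a camera, given by its name, has taken for a name from the list of things; names that differ only in an ending like _2 or _b are one class to them, and where a whole thing is asked for, a point or a joint stands for the part that bears it (a point fixed in the world has none). Each returns a list of dicts, best first, with "confidence" (0 to 1); they miss things now and then, are a little off and sometimes report something else, mostly with a low value. They report only what shows in the picture. A call takes as long as a camera call.
- recognise(camera, query): "at" ([row, column] in pixels, amid what is visible of it).
- place_of(camera, query): "at" ([row, column] in pixels: a listed point, or the origin of a listed thing).
The state is a dict: "time": time; "joint_pos": joint angles; "qd": joint speeds; "joint_efforts": joint torques, N m; "tool_pos": TCP position; "tcp_rot": TCP orientation; "ft_force": force on the tool from outside, world axes, zero at the start; "wrist_torque": the same for the moment, N m; "finger_gap": finger opening in mm.
Only numpy, scipy, OpenCV 4.12 (cv2) and the standard library are available. Lean on these libraries where they do the work, as an engineer would, in place of code of your own. Each camera call takes 0.05 s, during which the arm holds its last target. There are 200 camera calls.

## Task

Make the flat lap safe for a disc change. First turn the black lever of the bench isolator a quarter turn counter-clockwise (seen from above), fully to off, then swing the steel lockout hasp under it all the way out through the gap in the rim. Only after that touch the lap: turn the disc by its hexagonal hub until two flats are square to the slot of the lock fork, then slide the fork fully home over the hub; let go of everything and leave the other things on the bench where they are.

Things in the scene. Friction and masses are not known exactly. Their poses are not given: they have to be found in the camera images.
- isolator: Bench isolator, fixed: grey box 156 (x) by 168 (y) by 65 mm high; on top a black lever inside a raised rim (inner radius 61, outer 65 mm, top 80 mm over the worktop) with one gap. Origin: centre of the underside, below the lever's vertical axis. The gap lies on the box's -y side: from 12 degrees clockwise of -y to 64 degrees counter-clockwise of it, seen from above.
- isolator_lever (a joint): Lever angle (rad), growing counter-clockwise seen from above: 0 = on (nose to the box's +x), 1.571 = off (nose to the box's +y; stop). Takes 6 to 7 N at the nose; stays where it is left. A black bar 20 mm wide from 80 mm ahead of the axis (nose, white line on top) to 38 mm behind it (tail), 85 to 112 mm over the worktop.
- lever_nose (a point): Point inside the lever's nose, 70 mm from the axis along the lever, 98 mm over the worktop.
- hasp (a joint): Angle of the steel hasp against the lever (rad): 0 = folded in, 1.571 = fully out (stop). Folded, it points square to the lever, to the right looking from axis to nose; it swings clockwise seen from above until it points straight back from the tail. It passes the rim only through the gap, with the lever within 4 degrees of off; it then holds the lever. Takes 1 to 2 N; stays where it is left.
- hasp_pivot (a point): Vertical pivot of the hasp under the lever's tail, 30 mm behind the lever's axis. The hasp is a strip 17 mm wide, 73 to 77 mm over the worktop; its end with the padlock eye reaches 48 mm from this pivot.
- hasp_lip (a point): Middle of the hasp's push lip, 88 mm over the worktop: an upright plate 30 mm long, 3 mm thick, top 97 mm, along the strip's edge that faces the nose end when folded (7 mm off the strip's centre line, 12 to 42 mm from the pivot). Push its nose-side face; with the hasp folded, the space before that face is 45 mm wide, from the lever's flank to the rim, with its floor at 71 mm.
- lap: Flat lap (bench grinder with a level disc), fixed: grey base about 325 (x) by 200 (y) mm, round aluminium pan of 91 mm radius with its rim 72 mm over the worktop, upright ribbed motor (46 mm radius, 129 mm high) 150 mm to +x of the disc's axis. Origin: on the disc's axis, at worktop level. The lock fork lies on its -x side and slides along its +x.
- spindle (a joint): Turn of the disc with its hub (rad), counter-clockwise seen from above. At 0 and every whole multiple of 1.0472 (60 degrees) two flats of the hub are parallel to the lap's x axis, that is square to the fork's slot; the fork passes only within about 0.12 rad of that. Turning takes about 0.3 N m; it stays where it is left.
- hub_top (a point): Centre of the top of the hexagonal steel hub on the disc's axis, 126 mm over the worktop. The hub is 40 mm across flats (46 mm across corners) and upright from 70 to 126 mm; a round screw head, 18 mm wide, stands 9 mm above it. The disc's face lies at 66 mm. The fork is below 82 mm, so the hub can be gripped above it.
- hub_lock (a joint): Slide of the hub lock fork (m): 0 = fully out, 0.048 = home, its two prongs on either side of the hub; below 0.012 it is clear of the hub. Takes about 3 N; stays where it is left. Steel plate 8 mm thick, 74 to 82 mm over the worktop, slot 42.5 mm wide; the hub's corners block it part way if the flats are not square.
- lock_knob (a point): Middle of the black upright knob at the outer end of the fork, 107 mm over the worktop: 20 mm in diameter, from 92 to 122 mm. It lies 136 mm to the lap's -x of the disc's axis with the fork fully out, 88 mm with it home. Push it toward the hub.
- tag_jar: Bystander: clear jar with a red lid, 65 mm wide, 99 mm high, standing; origin at its foot.
- film_can: Bystander: pale film can with a grey cap, 34 mm wide, 51 mm high, standing; origin at its foot.
- ochre_lump: Bystander: ochre lump 60 by 69 by 54 mm behind the isolator; origin at its foot.
- trowel: Bystander: pointing trowel 281 mm long, lying at the left; origin at its middle.
- sherd_a: Bystander: flat sherd 85 by 74 by 12 mm at the front left.
- sherd_b: Bystander: flat sherd 70 by 47 by 14 mm at the front right.

How it is judged (in metres and radians):
On the way, in this order (a step that is already met when the one before it is completed fails the run):
1. the isolator lever is at off (value of joint isolator_lever above 1.48 rad), for 0.2 s.
2. the lockout hasp is swung out with the lever at off (value of joint hasp above 1.4 rad and value of joint isolator_lever above 1.46 rad), for 0.2 s.
3. the hub's flats have been turned square to the slot, with the fork still clear of the hub ((value of joint spindle between -3.272 and -3.012 rad or value of joint spindle between -2.224 and -1.964 rad or value of joint spindle between -1.177 and -0.917 rad or value of joint spindle between -0.13 and 0.13 rad or value of joint spindle between 0.917 and 1.177 rad or value of joint spindle between 1.964 and 2.224 rad or value of joint spindle between 3.012 and 3.272 rad) and value of joint hub_lock below 0.012 m), for 0.2 s.
4. the lock fork is home over the hub (value of joint hub_lock above 0.044 m), for 0.2 s.
At the end, for the whole second after the job is handed in: The isolator lever is at off (over 1.46 of 1.57 rad), the hasp is swung out (over 1.4 of 1.57 rad), and the lock fork is home over the hub (over 44 of 48 mm) with the hub's flats square to it (within 0.13 rad) (all of step 2 and value of joint hub_lock above 0.044 m and (value of joint spindle between -3.272 and -3.012 rad or value of joint spindle between -2.224 and -1.964 rad or value of joint spindle between -1.177 and -0.917 rad or value of joint spindle between -0.13 and 0.13 rad or value of joint spindle between 0.917 and 1.177 rad or value of joint spindle between 1.964 and 2.224 rad or value of joint spindle between 3.012 and 3.272 rad)); the robot touches nothing.
It fails at once if the lap is touched before the hasp is out (value of joint hasp below 1.3 rad and contact force between any of the fingers, the arm and lap above 1 N).
It fails at once if a bystander is shifted by more than 30 mm (distance of any of tag_jar, film_can, ochre_lump, trowel, sherd_a, sherd_b from where it was at the start of the episode above 0.03 m).
It fails at once if the jar or the film can is knocked over (angle between any of tag_jar, film_can's own z axis and vertical above 0.5 rad).
It also fails if it takes over 64 s, if anything falls off the work surface, if the arm or the gripper's body presses on something with over 40 N, if the wrist force passes 120 N, or if a joint passes its speed limit or range.

## Working session

There is one attempt and no reset: what is moved stays moved. The work goes in short steps, Python scripts to look and compute and a tool call to move; the robot and the scene stay as the last step left them, time stands still between calls to the robot, and variables do not carry over. Pictures are saved under pics/ and viewed, about 8 in all and at most 12, crops included, and the job is handed in when it is done.

Besides the shell and the picture viewer there is one more tool, called after "Request:" as name(argument=value, ...) on one line, values as JSON. apply_moves: Moves the arm, as the interface text tells. Its arguments: {"type":"object","properties":{"targets":{"type":"string"},"force":{"type":"number"}},"required":["targets"]}

```bash
mkdir -p pics
cat > h.py <<'E'
import numpy as np, cv2
from bench import *
from scipy.spatial.transform import Rotation as R
def cam(n):
    c=camera_model(n); return c
def att(c):
    a=np.array(c["attitude"],float)
    return a if a.shape==(3,3) else (R.from_euler('xyz',a,degrees=True).as_matrix() if a.size==3 else None)
def proj(n,p):
    c=cam(n); q=att(c).T@(np.array(p,float)-np.array(c["position"]))
    s=np.array([q[0],-q[1]])/-q[2]; s=s*(1+c["k1"]*(s@s)); return c["fy"]*s[1]+c["cy"], c["fx"]*s[0]+c["cx"]
def ray(n,at):
    c=cam(n); d=np.array([(at[1]-c["cx"])/c["fx"],(at[0]-c["cy"])/c["fy"]]); s=d.copy()
    for _ in range(20): s=d/(1+c["k1"]*(s@s))
    return np.array(c["position"],float), att(c)@np.array([s[0],-s[1],-1])
def onz(n,at,z):
    o,d=ray(n,at); return o+d*(z-o[2])/d[2]
def snap(n,f=None):
    im=snapshot(n)
    if f: cv2.imwrite("pics/"+f,im[:,:,::-1])
    return im
E
python3 - <<'E'
from h import *
np.set_printoptions(precision=1,suppress=True)
Z=dict(isolator=0,lever_nose=98,hasp_pivot=75,hasp_lip=88,lap=0,hub_top=126,lock_knob=107,tag_jar=0,film_can=0,ochre_lump=0,trowel=0)
for n in("top","side"):
    print(n,camera_model(n)); snap(n,n+"0.png")
    for k,z in Z.items():
        for r in place_of(n,k)[:2]: print(n,k,np.array(r["at"]),round(r["confidence"],2),onz(n,r["at"],z))
print(sense())
E
```

```text
top {'fx': 494.68613447080816, 'fy': 494.68613447080816, 'cx': 321.12593435733845, 'cy': 237.55738493305356, 'k1': -0.06878859168506146, 'position': array([ 404.8,  103.3, 1299.7]), 'attitude': array([  6.6,  -0.2, -91.1])}
top isolator [232.4 426.3] 0.62 [ 563.6 -184.9    0. ]
top lever_nose [204.5 428.7] 0.83 [ 621.1 -172.4   98. ]
top lever_nose [210.8 276.7] 0.26 [612.3 203.6  98. ]
top hasp_pivot [241.9 433.7] 0.91 [ 530.1 -185.9   75. ]
top hasp_lip [233.5 445.1] 0.51 [ 549.2 -212.3   88. ]
top lap [218.2 280.8] 0.8 [609.1 201.    0. ]
top hub_top [208.5 276.5] 0.91 [613.1 201.7 126. ]
top lock_knob [260.7 253.3] 0.93 [489.8 260.6 107. ]
top tag_jar [295.4 356. ] 0.56 [401.3   6.8   0. ]
top film_can [218.4 362. ] 0.66 [604.4 -14.8   0. ]
top ochre_lump [179.2 410.7] 0.7 [ 708.7 -149.4    0. ]
top ochre_lump [262.4 253.6] 0.43 [492.9 273.9   0. ]
top trowel [249.9 177. ] 0.69 [529.8 477.4   0. ]
side {'fx': 548.075277488703, 'fy': 548.075277488703, 'cx': 321.64976694206854, 'cy': 239.33225573449405, 'k1': -0.06638186806588864, 'position': array([ 453.5, 1178.7,  820.3]), 'attit
[... 594 characters left out ...]
  339.3] 0.46 [ 536.1 -137.8  107. ]
side tag_jar [180.1 341.8] 0.74 [ 541.1 -342.1    0. ]
side tag_jar [176.4 336.1] 0.65 [ 560.9 -364.6    0. ]
side film_can [239.  311.6] 0.56 [596.8  -7.1   0. ]
side ochre_lump [207.2 280.3] 0.96 [ 705.7 -157.8    0. ]
side trowel [387.2 316.8] 0.66 [528.3 486.7   0. ]
{'time': 1.2, 'joint_pos': array([70. ,  7.5, 85.3,  0. , 87.3, -4.9]), 'qd': array([-0. , -0.1, -0. ,  0. ,  0. , -0. ]), 'joint_efforts': array([ -0. , -56.9, -50.1,  -0. ,   0. ,   0. ]), 'tool_pos': array([155.9, 579.4, 231.3]), 'tcp_rot': array([-180. ,   -0. ,   74.9]), 'ft_force': array([ 0.3, -0.5, -0.2]), 'wrist_torque': array([ 0. , -0. , -0.1]), 'finger_gap': 85.23342839485413}
```

Run:
```python
import cv2
im=cv2.imread("pics/top0.png"); a=im[150:310,370:500]; b=im[140:330,200:390]
a=cv2.resize(a,None,fx=3.6,fy=3.6,interpolation=3)[:600,:390+78]
cv2.imwrite("pics/a.png",cv2.resize(im[130:330,170:500],(800,485),interpolation=3))
```

```text
(no output)
```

View pics/a.png

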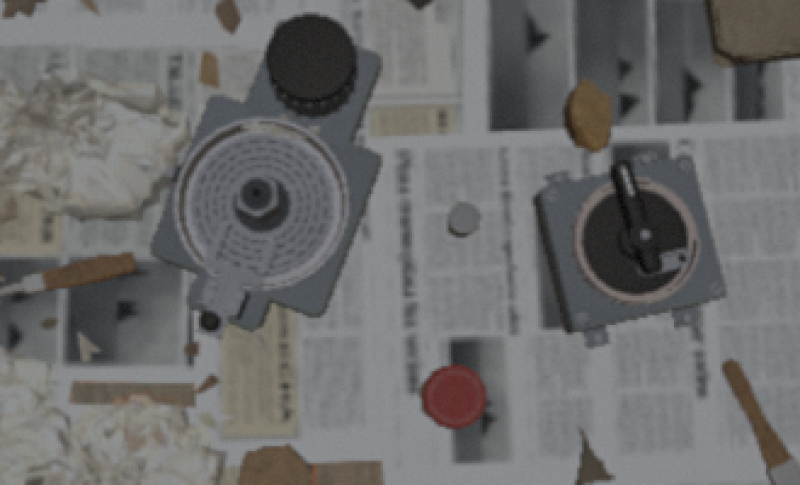

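View pics/side0.png

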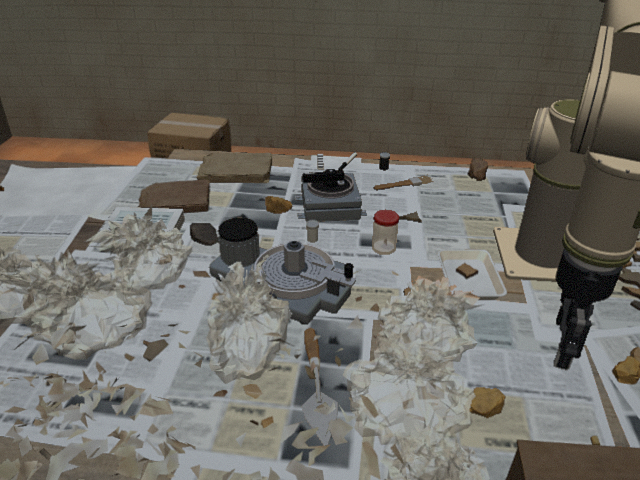

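The top crop shows the lever nose at about (622,165) and its tail at about (655,270). The box is turned about 13° CCW and the hasp is folded toward -y. The lap's knob is at (209,320) and its hub at (258,195). I'll refine both poses with an overlay.

```bash
cat > ov.py <<'E'
from h import *
def T(x,y,yaw): 
    c,s=np.cos(np.radians(yaw)),np.sin(np.radians(yaw)); return lambda p:(x+c*p[0]-s*p[1],y+s*p[0]+c*p[1],p[2])
def crop(n,im,r0,r1,c0,c1,f):
    return cv2.resize(im[r0:r1,c0:c1],None,fx=f,fy=f,interpolation=3), (lambda p:(lambda q:(int(round((q[1]-c0+.5)*f)),int(round((q[0]-r0+.5)*f))))(proj(n,p)))
def poly(im,P,pts,col,cl=True): cv2.polylines(im,[np.array([P(p) for p in pts],np.int32)],cl,col,1,cv2.LINE_AA)
E
python3 - <<'E'
from ov import *
from scipy.optimize import least_squares
np.set_printoptions(precision=1,suppress=True)
C=lambda x,y:(y/2.424+130,x/2.424+170)
for nm,p,z in [("nose",C(622,163),112),("tail",C(655,270),112),("tr",C(690,157),65),("br",C(722,295),65),("tl",C(537,195),65),("bl",C(572,330),65)]: print(nm,onz("top",p,z))
im=cv2.imread("pics/top0.png")
x,y,w=(560,-184,11); t=T(x,y,w)
a,P=crop("top",im,175,295,375,485,5)
circ=lambda r,z,c=(0,0):[t((c[0]+r*np.cos(k),c[1]+r*np.sin(k),z)) for k in np.linspace(0,6.28,40)]
poly(a,P,[t((i,j,65)) for i,j in((78,84),(-78,84),(-78,-84),(78,-84))],(0,255,0))
poly(a,P,circ(65,80),(0,255,255))
poly(a,P,[t((i,j,112)) for i,j in((80,10),(-38,10),(-38,-10),(80,-10))],(255,0,255))
u=T(612,202,-25.6); b,Q=crop("top",im,178,278,230,330,6)
hx=[u((23.1*np.cos(k),23.1*np.sin(k),126)) for k in np.radians(np.arange(0,360,60))]
b2=b.copy(); poly(b2,Q,hx,(0,255,0))
poly(b2,Q,[u((91*np.cos(k),91*np.sin(k),72)) for k in np.linspace(0,6.28,60)],(0,255,255))
poly(b2,Q,[u((-136+10*np.cos(k),10*np.sin(k),122)) for k in np.linspace(0,6.28,20)],(255,0,255))
cv2.imwrite("pics/b.png",a)
m=cv2.resize(im[188:228,256:296],(600,600),interpolation=3)
cv2.imwrite("pics/c.png",np.hstack([b2[:600,:400][:, :],cv2.resize(m[:, :],(400,400))[:, :] if 0 else np.vstack([cv2.resize(m,(400,400)),b2[:200,:400]*0])]))
E
```

```text
nose [ 636.7 -164.8  112. ]
tail [ 527.3 -193.1  112. ]
tr [ 651.1 -248.    65. ]
br [ 504.6 -274.1   65. ]
tl [613.4 -84.4  65. ]
bl [ 471.6 -115.6   65. ]
```

View pics/b.png

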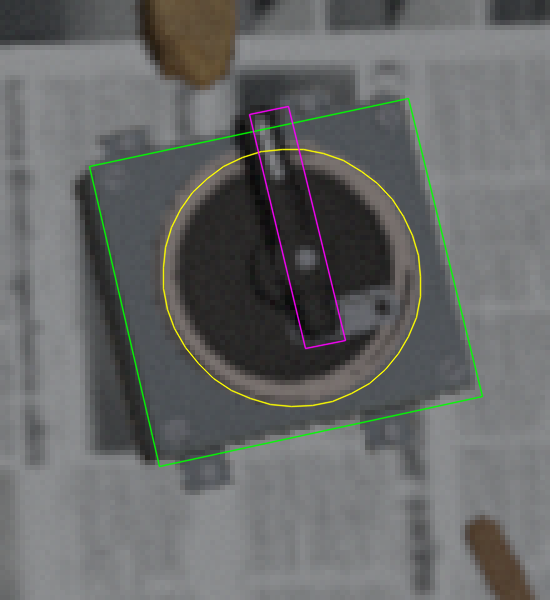

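View pics/c.png

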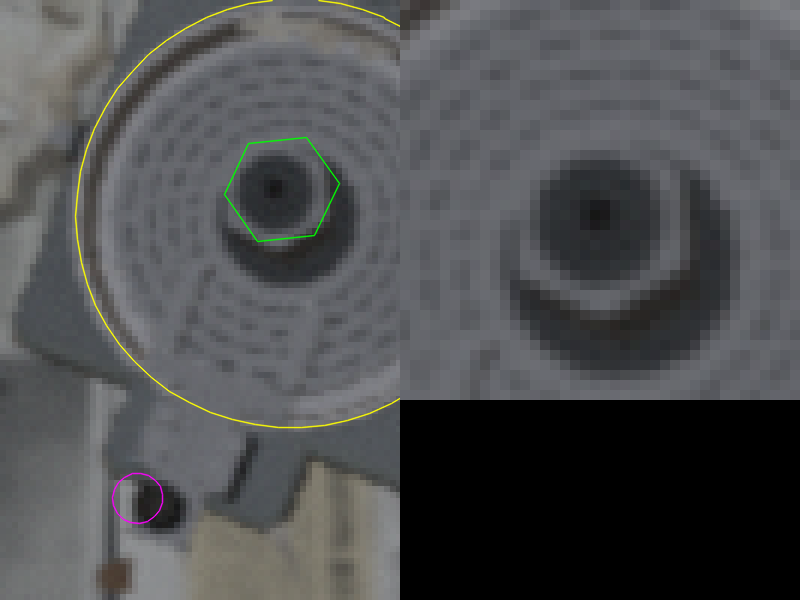

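The box overlay fits well. The lever itself points about 15°, with its axis near (560,-183). The knob blob sits about 6 mm off the network's value, so I'll refine the lap later. Next step is the transit to the lever nose.

```bash
cat > plan.py <<'E'
from h import *
# waypoints: list of (x,y,z,yaw); each call goes to one waypoint in 5 even rows (or arc fn)
def delta(a,b):
    s=np.radians(a[3]); X=np.array([np.cos(s),np.sin(s),0]);Y=np.array([np.sin(s),-np.cos(s),0])
    d=np.array(b[:3])-np.array(a[:3]); return np.array([-(b[3]-a[3])*np.pi/180,*(np.array([d@X,d@Y,-d[2]])/10)])
def rows(a,pts,op):
    return "; ".join("0 0 %.3f %.2f %.2f %.2f %.1f"%(*delta(a,p),op) for p in pts)
def cur():
    s=sense(); return (*s["tool_pos"],s["tcp_rot"][2])
def lin(a,b): return [tuple(np.array(a)+(np.array(b)-np.array(a))*k/5) for k in range(1,6)]
def go(wps,op,a=None):
    a=a or cur()
    for w in wps: print(rows(a,lin(a,w),op)); a=w
E
python3 - <<'E'
from plan import *
a=cur();b=(624,-166,231,-75)
go([tuple(np.array(a)+(np.array(b)-np.array(a))*k/4) for k in range(1,5)],6)
E
```

```text
0 0 0.131 -2.99 3.23 0.00 6.0; 0 0 0.262 -5.98 6.46 0.00 6.0; 0 0 0.393 -8.97 9.69 0.00 6.0; 0 0 0.523 -11.96 12.92 0.01 6.0; 0 0 0.654 -14.95 16.14 0.01 6.0
0 0 0.131 -0.41 4.38 0.00 6.0; 0 0 0.262 -0.82 8.76 0.00 6.0; 0 0 0.393 -1.23 13.15 0.00 6.0; 0 0 0.523 -1.63 17.53 0.01 6.0; 0 0 0.654 -2.04 21.91 0.01 6.0
0 0 0.131 2.34 3.73 0.00 6.0; 0 0 0.262 4.69 7.45 0.00 6.0; 0 0 0.393 7.03 11.18 0.00 6.0; 0 0 0.523 9.37 14.90 0.01 6.0; 0 0 0.654 11.71 18.63 0.01 6.0
0 0 0.131 4.13 1.53 0.00 6.0; 0 0 0.262 8.25 3.06 0.00 6.0; 0 0 0.393 12.38 4.59 0.00 6.0; 0 0 0.523 16.51 6.12 0.01 6.0; 0 0 0.654 20.63 7.65 0.01 6.0
```

Request:
apply_moves(targets="0 0 0.13 -3 3.2 0 6; 0 0 0.26 -6 6.5 0 6; 0 0 0.39 -9 9.7 0 6; 0 0 0.52 -12 12.9 0 6; 0 0 0.65 -15 16.1 0 6")

```text
time: 1.7
tool_pos: [272.9, 391.3, 231.4]
tcp_rot: [-180.0, -0.0, 37.4]
ft_force: [0.4, 0.3, 0.3]
finger_gap: 59.8
```

Request:
apply_moves(targets="0 0 0.13 -0.4 4.4 0 6; 0 0 0.26 -0.8 8.8 0 6; 0 0 0.39 -1.2 13.2 0 6; 0 0 0.52 -1.6 17.5 0 6; 0 0 0.65 -2 21.9 0 6")

```text
time: 2.2
tool_pos: [391.1, 205.7, 231.7]
tcp_rot: [-180.0, -0.1, 0.2]
ft_force: [-0.3, -0.5, 0.9]
finger_gap: 60.2
```

Request:
apply_moves(targets="0 0 0.13 2.3 3.7 0 6; 0 0 0.26 4.7 7.5 0 6; 0 0 0.39 7 11.2 0 6; 0 0 0.52 9.4 14.9 0 6; 0 0 0.65 11.7 18.6 0 6")

```text
time: 2.7
tool_pos: [509.8, 20.4, 231.5]
tcp_rot: [-180.0, -0.0, -37.1]
ft_force: [0.6, -0.1, 1.1]
finger_gap: 60.1
```

Request:
apply_moves(targets="0 0 0.13 4.1 1.5 0 6; 0 0 0.26 8.3 3.1 0 6; 0 0 0.39 12.4 4.6 0 6; 0 0 0.52 16.5 6.1 0 6; 0 0 0.65 20.6 7.6 0 6")

```text
time: 3.2
tool_pos: [629.2, -163.8, 231.3]
tcp_rot: [-180.0, -0.0, -74.3]
ft_force: [0.7, 0.5, -0.2]
finger_gap: 60.0
```

Run:
```python
from plan import *
ims=[snap("top") for _ in range(8)]
cv2.imwrite("pics/topavg.png",np.mean(ims,0).round().astype(np.uint8)[:,:,::-1])
s=sense();print(s["time"],s["tool_pos"],s["tcp_rot"],s["ft_force"],s["finger_gap"],s["joint_pos"])
go([(624,-166,150,-75),(624,-166,91,-75)],6)
for p,z in [((261.7,256),112),((209.3,275.6),135)]: print(onz("top",p,z))
# contour of hub: fit
```

```text
3.6 [ 628.25153772 -160.87800636  231.99186636] [-1.79958703e+02 -1.47113370e-02 -7.39152096e+01] [0.39972409 0.21556839 0.25843854] 59.85272145371014 [-1.88979364e+01  1.48981178e+01  7.68029820e+01  1.16287958e-02
  8.82566302e+01  5.50169184e+01]
0 0 0.004 0.07 0.11 1.64 6.0; 0 0 0.008 0.15 0.22 3.28 6.0; 0 0 0.011 0.22 0.33 4.92 6.0; 0 0 0.015 0.30 0.44 6.56 6.0; 0 0 0.019 0.37 0.55 8.20 6.0
0 0 -0.000 0.00 0.00 1.18 6.0; 0 0 -0.000 0.00 0.00 2.36 6.0; 0 0 -0.000 0.00 0.00 3.54 6.0; 0 0 -0.000 0.00 0.00 4.72 6.0; 0 0 -0.000 0.00 0.00 5.90 6.0
[486.90006829 253.43643936 112.        ]
[609.63491903 203.0858964  135.        ]
```

Request:
apply_moves(targets="0 0 0 0 0.1 1.6 6; 0 0 0.01 0.1 0.2 3.3 6; 0 0 0.01 0.2 0.3 4.9 6; 0 0 0.01 0.3 0.4 6.6 6; 0 0 0.02 0.4 0.5 8.2 6")

```text
time: 4.1
tool_pos: [623.9, -167.1, 146.8]
tcp_rot: [179.9, 0.1, -75.2]
ft_force: [-0.3, -0.3, -0.3]
finger_gap: 60.2
```

Request:
apply_moves(targets="0 0 0 0 0 1.2 6; 0 0 0 0 0 2.4 6; 0 0 0 0 0 3.6 6; 0 0 0 0 0 4.8 6; 0 0 0 0 0 5.8 6")

```text
time: 4.6
tool_pos: [624.7, -167.2, 90.3]
tcp_rot: [180.0, 0.0, -75.2]
ft_force: [0.5, -0.3, -0.6]
finger_gap: 60.3
```

Request:
apply_moves(targets="0 0 0 0 0 0 3; 0 0 0 0 0 0 2.5; 0 0 0 0 0 0 2; 0 0 0 0 0 0 1.5; 0 0 0 0 0 0 1.5", force=25)

```text
time: 5.1
tool_pos: [625.1, -166.5, 92.1]
tcp_rot: [-179.9, 0.0, -75.2]
ft_force: [-1.2, 5.8, 1.9]
finger_gap: 19.7
```

Run:
```python
from plan import *
snap("top","t1.png");im=cv2.imread("pics/t1.png")
cv2.imwrite("pics/t1c.png",cv2.resize(im[165:285,375:495],None,fx=4,fy=4,interpolation=3))
s=sense();print(s["time"],s["tool_pos"],s["tcp_rot"],s["ft_force"],s["wrist_torque"],s["finger_gap"])
```

```text
5.15 [ 625.11057835 -166.47979916   92.11163494] [-1.79938173e+02  4.14056570e-02 -7.51707818e+01] [-1.56954383  5.94216099  0.97469711] [ 0.8843636   0.21931311 -0.31389261] 20.010727588663844
```

View pics/t1c.png

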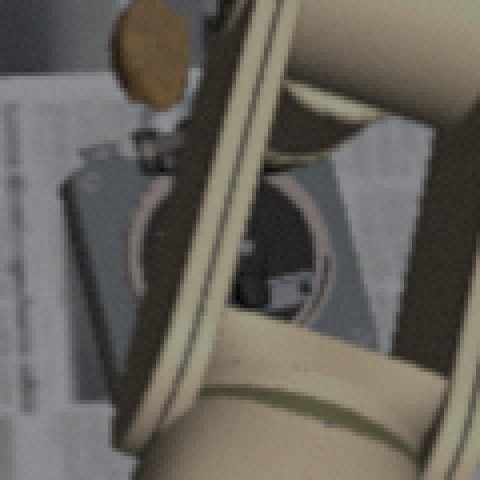

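The gap of 20 mm confirms the lever is held; in the picture the arm hides most of it. Now the arc about the axis in 28° steps.

Request:
apply_moves(targets="0 0 -0.098 -0.65 0.03 0 1.5; 0 0 -0.195 -1.3 0.13 0 1.5; 0 0 -0.293 -1.94 0.29 0 1.5; 0 0 -0.391 -2.55 0.51 0 1.5; 0 0 -0.489 -3.15 0.78 0 1.5")

```text
time: 5.65
tool_pos: [610.5, -138.8, 92.2]
tcp_rot: [-179.9, -0.2, -46.9]
ft_force: [6.2, -0.4, -3.6]
finger_gap: 19.8
```

Run:
```python
from h import *
s=sense();print(s["time"],s["tool_pos"],s["tcp_rot"],s["ft_force"],s["wrist_torque"],s["finger_gap"])
```

```text
5.65 [ 610.51128615 -138.75202447   92.23118456] [-1.79872825e+02 -1.63785310e-01 -4.69397297e+01] [ 6.1520949  -0.42657511 -3.55455355] [ 0.09451921 -0.76810958 -0.29708588] 19.76276081727475
```

Request:
apply_moves(targets="0 0 -0.098 -0.65 0.03 0 1.5; 0 0 -0.195 -1.3 0.13 0 1.5; 0 0 -0.293 -1.94 0.29 0 1.5; 0 0 -0.391 -2.55 0.51 0 1.5; 0 0 -0.489 -3.15 0.78 0 1.5")

```text
time: 6.15
tool_pos: [584.1, -121.1, 92.3]
tcp_rot: [-180.0, -0.3, -18.9]
ft_force: [10.0, -0.5, -7.7]
finger_gap: 19.3
```

Request:
apply_moves(targets="0 0 -0.098 -0.65 0.03 0 1.5; 0 0 -0.195 -1.3 0.13 0 1.5; 0 0 -0.293 -1.94 0.29 0 1.5; 0 0 -0.391 -2.55 0.51 0 1.5; 0 0 -0.489 -3.15 0.78 0 1.5")

```text
time: 6.65
tool_pos: [552.2, -118.1, 92.3]
tcp_rot: [179.9, -0.3, 9.2]
ft_force: [13.7, -0.1, -9.3]
finger_gap: 19.6
```

Run:
```python
from h import *
s=sense();print(s["time"],s["tool_pos"],s["tcp_rot"],s["ft_force"],s["wrist_torque"],s["finger_gap"])
```

```text
6.65 [ 552.16782675 -118.10622821   92.26008329] [179.89452292  -0.34815706   9.15630672] [13.70606911 -0.13358085 -9.2622383 ] [ 0.02605245 -1.98556854  0.36928342] 19.562677056366123
```

Request:
apply_moves(targets="0 0 -0.015 -0.1 0 0 1.5; 0 0 -0.03 -0.2 0 0 1.5; 0 0 -0.045 -0.3 0.01 0 1.5; 0 0 -0.05 -0.35 0.01 0 1.5; 0 0 -0.05 -0.35 0.01 0 1.5")

```text
time: 7.15
tool_pos: [549.7, -118.6, 92.3]
tcp_rot: [179.9, -0.4, 11.8]
ft_force: [16.7, 2.9, -12.6]
finger_gap: 19.8
```

Run:
```python
from h import *
s=sense();print(s["time"],s["tool_pos"],s["tcp_rot"],s["ft_force"],s["wrist_torque"],s["finger_gap"])
```

```text
7.15 [ 549.66951685 -118.5834155    92.32257853] [179.88430169  -0.44194144  11.76002663] [ 16.7465259    2.93961176 -12.56432836] [ 0.45900465 -2.4492273  -0.08812252] 19.800210904432696
```

Request:
apply_moves(targets="0 0 -0.01 -0.1 0 0 1.5; 0 0 -0.02 -0.2 0.01 0 1.5; 0 0 -0.03 -0.3 0.01 0 1.5; 0 0 -0.03 -0.4 0.01 0 1.5; 0 0 -0.03 -0.4 0.01 0 1.5")

```text
time: 7.65
tool_pos: [549.2, -119.0, 92.6]
tcp_rot: [179.8, -0.9, 13.4]
ft_force: [36.5, 5.2, -24.8]
finger_gap: 19.8
```

Run:
```python
from h import *
s=sense();print(s["time"],s["tool_pos"],s["tcp_rot"],s["ft_force"],s["wrist_torque"],s["finger_gap"])
```

```text
7.65 [ 549.1993796  -118.96373607   92.60249758] [179.79654361  -0.86772223  13.44710305] [ 36.54267965   5.22793775 -24.79177225] [ 0.71837454 -5.55399221 -0.63873684] 19.77613046391964
```

Force rose to 36 N with no further travel, so the lever is on its stop. I'll release, lift, move aside and look.

Request:
apply_moves(targets="0 0 0 0.5 0 0 5; 0 0 0 0.5 0 0 6; 0 0 0 0.4 0 -1 6; 0 0 0 0.4 0 -5 6; 0 0 0 0.4 0 -9 6")

```text
time: 8.15
tool_pos: [544.8, -118.7, 182.0]
tcp_rot: [-179.9, 0.1, 13.4]
ft_force: [1.6, -0.3, 0.2]
finger_gap: 59.9
```

Request:
apply_moves(targets="0 0 0 0 -3 0 6; 0 0 0 0 -7 0 6; 0 0 0 0 -11 0 6; 0 0 0 0 -15 0 6; 0 0 0 0 -18 0 6")

```text
time: 8.65
tool_pos: [503.5, 57.9, 182.5]
tcp_rot: [180.0, -0.1, 13.5]
ft_force: [0.5, -0.4, -0.6]
finger_gap: 60.0
```

Run:
```python
from ov import *
np.set_printoptions(precision=1,suppress=True)
ims=[snap("top") for _ in range(3)]
Z=dict(lever_nose=98,hasp_pivot=75,hasp_lip=88)
for k,z in Z.items():
    for n in("top","side"):
        if n=="side" and k=="lever_nose": snap("side","s2.png")
        for r in place_of(n,k)[:1]: print(n,k,np.array(r["at"]),round(r["confidence"],2),onz(n,r["at"],z))
im=np.mean(ims,0).round().astype(np.uint8)[:,:,::-1].copy(); cv2.imwrite("pics/t2.png",im)
x,y,w=(561,-183,12); t=T(x,y,w)
a,P=crop("top",im,185,285,375,485,5)
raw=a.copy()
circ=lambda r,z,c=(0,0):[t((c[0]+r*np.cos(k),c[1]+r*np.sin(k),z)) for k in np.linspace(0,6.28,40)]
poly(a,P,circ(65,80),(0,255,255))
poly(a,P,[t((-j,i,112)) for i,j in((80,10),(-38,10),(-38,-10),(80,-10))],(255,0,255))
poly(a,P,[t((i,-30+j,77)) for i,j in((48,8.5),(0,8.5),(0,-8.5),(48,-8.5))],(0,255,0))
poly(a,P,[t((i,-30+j,97)) for i,j in((42,8.5),(12,8.5),(12,5.5),(42,5.5))],(0,0,255))
cv2.imwrite("pics/d.png",cv2.resize(np.hstack([a[:,:400],raw[:,:400]]),(800,500)))
s=sense();print(s["time"],s["tool_pos"],s["tcp_rot"],s["ft_force"])
```

```text
top lever_nose [237.3 408.9] 0.91 [ 540.3 -119.7   98. ]
side lever_nose [189.5 331.8] 0.91 [ 553.5 -104.5   98. ]
top hasp_pivot [226.1 444.7] 0.82 [ 569.5 -215.6   75. ]
side hasp_pivot [179.1 330.4] 0.88 [ 566.  -205.3   75. ]
top hasp_lip [213.4 442.4] 0.57 [ 599.8 -208.    88. ]
side hasp_lip [179.2 317.9] 0.51 [ 598.8 -176.4   88. ]
9.15 [504.4  55.4 181.3] [180.    0.   13.4] [-0.6 -0.3 -0.5]
```

View pics/d.png

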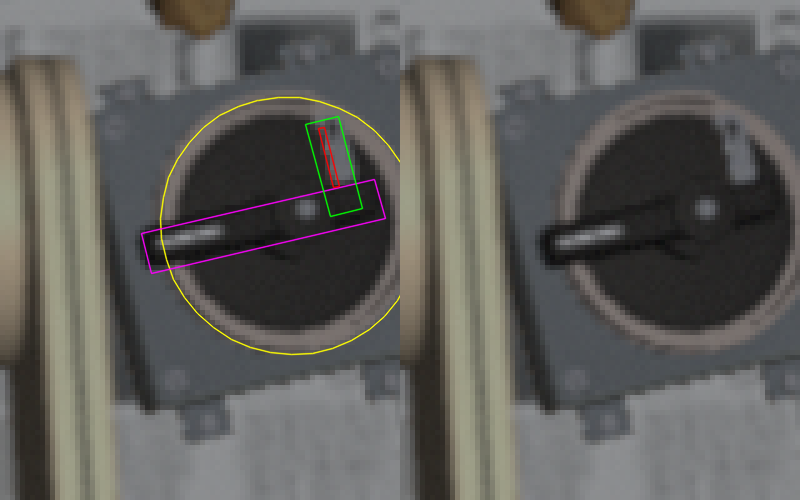

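The lever is off: its nose points left with the white line at about (190,236). The hasp strip matches the overlay at about (335,150). Next I push the hasp lip with closed fingers.

```bash
cat > hasp.py <<'E'
from plan import *
w=12.;C=np.array([562,-183.]);Rz=lambda d:np.array([[np.cos(np.radians(d)),-np.sin(np.radians(d))],[np.sin(np.radians(d)),np.cos(np.radians(d))]])
def hp(phi,b,z=85,a=32):
    p=C+Rz(w)@(np.array([0,-30])+Rz(-phi)@np.array([a,b])); return (*p,z,w-phi)
E
python3 - <<'E'
from hasp import *
c=cur(); A=hp(0,27,182); 
go([A,hp(0,27,110),hp(0,27)],0)
a=hp(0,27)
for k in range(4):
    ph=[[0]*5,[5,11,17,23,29],[35,41,47,53,59],[65,70,75,80,85]][k]; b=[25,23,21,20,19.5] if k==0 else [19.5]*5
    q=[hp(p,bb) for p,bb in zip(ph,b)]; print(rows(a,q,0)); a=q[-1]
E
```

```text
0 0 0.005 0.66 4.98 -0.01 0.0; 0 0 0.010 1.31 9.96 -0.03 0.0; 0 0 0.014 1.97 14.94 -0.04 0.0; 0 0 0.019 2.62 19.92 -0.05 0.0; 0 0 0.024 3.28 24.90 -0.07 0.0
0 0 -0.000 0.00 0.00 1.44 0.0; 0 0 -0.000 0.00 0.00 2.88 0.0; 0 0 -0.000 0.00 0.00 4.32 0.0; 0 0 -0.000 0.00 0.00 5.76 0.0; 0 0 -0.000 0.00 0.00 7.20 0.0
0 0 -0.000 0.00 0.00 0.50 0.0; 0 0 -0.000 0.00 0.00 1.00 0.0; 0 0 -0.000 0.00 0.00 1.50 0.0; 0 0 -0.000 0.00 0.00 2.00 0.0; 0 0 -0.000 0.00 0.00 2.50 0.0
0 0 -0.000 -0.00 0.20 -0.00 0.0; 0 0 -0.000 -0.00 0.40 -0.00 0.0; 0 0 -0.000 -0.00 0.60 -0.00 0.0; 0 0 -0.000 0.00 0.70 -0.00 0.0; 0 0 -0.000 -0.00 0.75 -0.00 0.0
0 0 0.087 0.16 0.29 -0.00 0.0; 0 0 0.192 0.31 0.65 -0.00 0.0; 0 0 0.297 0.43 1.02 -0.00 0.0; 0 0 0.401 0.51 1.41 -0.00 0.0; 0 0 0.506 0.54 1.80 -0.00 0.0
0 0 0.105 0.19 0.35 -0.00 0.0; 0 0 0.209 0.34 0.71 -0.00 0.0; 0 0 0.314 0.45 1.08 -0.00 0.0; 0 0 0.419 0.52 1.47 -0.00 0.0; 0 0 0.524 0.55 1.86 -0.00 0.0
0 0 0.105 0.19 0.35 -0.00 0.0; 0 0 0.192 0.31 0.65 -0.00 0.0; 0 0 0.279 0.41 0.96 -0.00 0.0; 0 0 0.367 0.49 1.28 -0.00 0.0; 0 0 0.454 0.53 1.60 -0.00 0.0
```

Request:
apply_moves(targets="0 0 0 0.7 5 0 0; 0 0 0.01 1.3 10 0 0; 0 0 0.01 2 14.9 0 0; 0 0 0.02 2.6 19.9 0 0; 0 0 0.02 3.3 24.9 0 0")

```text
time: 9.65
tool_pos: [594.1, -179.8, 181.2]
tcp_rot: [-180.0, 0.0, 12.2]
ft_force: [1.1, -0.3, -0.0]
finger_gap: 0.1
```

Request:
apply_moves(targets="0 0 0 0 0 1.4 0; 0 0 0 0 0 2.9 0; 0 0 0 0 0 4.3 0; 0 0 0 0 0 5.8 0; 0 0 0 0 0 7.2 0")

```text
time: 10.15
tool_pos: [593.4, -175.7, 107.7]
tcp_rot: [-180.0, 0.0, 12.4]
ft_force: [0.0, -1.0, -0.5]
finger_gap: -0.1
```

Run:
```python
from hasp import *
s=sense();print(s["time"],cur(),s["finger_gap"]); go([hp(0,27)],0)
```

```text
10.15 (np.float64(593.4007598872424), np.float64(-175.6763183480753), np.float64(107.72045192213149), np.float64(12.401907724345287)) -0.06613673295888817
0 0 0.001 -0.01 0.07 0.45 0.0; 0 0 0.003 -0.01 0.15 0.91 0.0; 0 0 0.004 -0.02 0.22 1.36 0.0; 0 0 0.006 -0.02 0.29 1.82 0.0; 0 0 0.007 -0.03 0.36 2.27 0.0
```

Request:
apply_moves(targets="0 0 0 0 0 0.5 0; 0 0 0 0 0.1 0.9 0; 0 0 0 0 0.2 1.4 0; 0 0 0 0 0.2 1.8 0; 0 0 0 0 0.2 2.2 0")

```text
time: 10.65
tool_pos: [594.7, -179.1, 87.6]
tcp_rot: [180.0, -0.0, 12.3]
ft_force: [0.1, -0.7, -1.0]
finger_gap: 0.0
```

Request:
apply_moves(targets="0 0 0 0 0.2 0 0; 0 0 0 0 0.4 0 0; 0 0 0 0 0.6 0 0; 0 0 0 0 0.7 0 0; 0 0 0 0 0.7 0 0")

```text
time: 11.15
tool_pos: [596.0, -186.0, 87.5]
tcp_rot: [180.0, -0.0, 12.3]
ft_force: [-0.2, 0.6, -0.1]
finger_gap: 0.1
```

Run:
```python
from hasp import *
s=sense();print(s["time"],cur(),s["ft_force"],hp(0,19.5))
```

```text
11.15 (np.float64(596.0311443478375), np.float64(-186.01170667125254), np.float64(87.53555501770339), np.float64(12.306518616990417)) [-0.19500598  0.5590942  -0.11987927] (np.float64(595.4837959770682), np.float64(-186.61737570153667), 85, 12.0)
```

Request:
apply_moves(targets="0 0 0.087 0.16 0.3 0.2 0; 0 0 0.19 0.3 0.65 0.2 0; 0 0 0.3 0.43 1.02 0.2 0; 0 0 0.4 0.5 1.41 0.2 0; 0 0 0.5 0.54 1.8 0.2 0")

```text
time: 11.65
tool_pos: [604.9, -201.9, 85.2]
tcp_rot: [-180.0, 0.0, -16.6]
ft_force: [-1.0, 2.6, 0.4]
finger_gap: 0.1
```

Run:
```python
from hasp import *
s=sense();print(s["time"],cur(),s["ft_force"],s["wrist_torque"],hp(29,19.5))
a=cur();print(rows(a,[hp(p,19.) for p in (35,41,47,53,59)],0))
```

```text
11.65 (np.float64(604.9210770268481), np.float64(-201.88133326521321), np.float64(85.24995302076293), np.float64(-16.5526636630884)) [-0.97521295  2.55434509  0.36768946] [ 0.25673634  0.05870895 -0.00508422] (np.float64(604.5403511574433), np.float64(-203.05237983186257), 85, -17.0)
0 0 0.113 0.17 0.52 0.02 0.0; 0 0 0.217 0.32 0.88 0.02 0.0; 0 0 0.322 0.42 1.26 0.02 0.0; 0 0 0.427 0.48 1.64 0.02 0.0; 0 0 0.531 0.50 2.03 0.02 0.0
```

Contact force is about 2.7 N, so the hasp is moving. I'll continue.

Request:
apply_moves(targets="0 0 0.113 0.17 0.48 0 0; 0 0 0.217 0.32 0.84 0 0; 0 0 0.322 0.42 1.22 0 0; 0 0 0.427 0.48 1.6 0 0; 0 0 0.53 0.5 2 0 0")

```text
time: 12.15
tool_pos: [604.2, -222.4, 85.3]
tcp_rot: [-180.0, 0.0, -46.9]
ft_force: [1.0, 2.3, 0.4]
finger_gap: 0.1
```

Run:
```python
from hasp import *
s=sense();print(s["time"],cur(),s["ft_force"],s["wrist_torque"],hp(59,19))
a=cur();print(rows(a,[hp(p,19.) for p in (65,71,77,82,87)],0))
```

```text
12.15 (np.float64(604.2171005040408), np.float64(-222.4460067892174), np.float64(85.26325193080861), np.float64(-46.9294112999582)) [1.03066297 2.27822955 0.35849292] [ 0.30694692 -0.07550113 -0.00157185] (np.float64(603.9570185772969), np.float64(-222.78977763264015), 85, -47.0)
0 0 0.106 0.19 0.39 0.03 0.0; 0 0 0.211 0.33 0.75 0.03 0.0; 0 0 0.315 0.44 1.12 0.03 0.0; 0 0 0.403 0.49 1.44 0.03 0.0; 0 0 0.490 0.52 1.77 0.03 0.0
```

Request:
apply_moves(targets="0 0 0.106 0.19 0.38 0 0; 0 0 0.21 0.33 0.74 0 0; 0 0 0.315 0.44 1.11 0 0; 0 0 0.4 0.49 1.43 0 0; 0 0 0.49 0.52 1.76 0 0")

```text
time: 12.65
tool_pos: [595.1, -238.4, 85.4]
tcp_rot: [-180.0, 0.0, -75.0]
ft_force: [0.5, 2.0, -1.1]
finger_gap: -0.2
```

Run:
```python
from hasp import *
s=sense();print(s["time"],cur(),s["ft_force"],s["wrist_torque"],hp(87,19))
a=cur();print(rows(a,[hp(90,b) for b in (19,18,17,16,15)],0))
```

```text
12.65 (np.float64(595.1019960796524), np.float64(-238.44292614879632), np.float64(85.385751699954), np.float64(-74.97021310217524)) [ 0.46627777  2.01681431 -1.10775072] [ 0.28737193 -0.17856689 -0.01014825] (np.float64(594.8721508673058), np.float64(-238.33649260631645), 85, -75.0)
0 0 0.053 0.08 0.19 0.04 0.0; 0 0 0.053 0.07 0.29 0.04 0.0; 0 0 0.053 0.07 0.39 0.04 0.0; 0 0 0.053 0.06 0.49 0.04 0.0; 0 0 0.053 0.06 0.59 0.04 0.0
```

Request:
apply_moves(targets="0 0 0.05 0.08 0.19 0 0; 0 0 0.05 0.07 0.29 0 0; 0 0 0.05 0.07 0.39 0 0; 0 0 0.05 0.06 0.49 0 0; 0 0 0.05 0.06 0.59 0 0")

```text
time: 13.15
tool_pos: [591.0, -240.2, 85.7]
tcp_rot: [-179.8, -0.0, -77.6]
ft_force: [7.9, 1.5, -3.2]
finger_gap: -0.2
```

Run:
```python
from hasp import *
s=sense();print(s["time"],cur(),s["ft_force"],s["wrist_torque"],hp(90,15))
```

```text
13.15 (np.float64(591.0185805037828), np.float64(-240.23489713462277), np.float64(85.68753857646816), np.float64(-77.61246260447571)) [ 7.92190552  1.54284135 -3.17394278] [ 0.31905736 -1.3162681  -0.04338728] (np.float64(589.5627388417082), np.float64(-240.52647588322958), 85, -78.0)
```

Request:
apply_moves(targets="0 0 0 0 0.1 0 0; 0 0 0 0 0.2 0 0; 0 0 0 0 0.3 0 0; 0 0 0 0 0.3 0 0; 0 0 0 0 0.3 0 0")

```text
time: 13.65
tool_pos: [589.8, -240.5, 85.9]
tcp_rot: [-179.6, -0.1, -77.6]
ft_force: [15.0, 3.1, -7.4]
finger_gap: 0.1
```

Request:
apply_moves(targets="0 0 0 0 -0.5 0 0; 0 0 0 0 -1.2 0 0; 0 0 0 0 -1.4 -3 0; 0 0 0 0 -1.4 -8 0; 0 0 0 0 -1.4 -12 0")

```text
time: 14.15
tool_pos: [600.1, -238.4, 207.2]
tcp_rot: [180.0, -0.0, -77.6]
ft_force: [1.0, -0.0, 0.2]
finger_gap: -0.2
```

Request:
apply_moves(targets="0 0 0 -4 -1 0 0; 0 0 0 -8 -2 0 0; 0 0 0 -12 -3 0 0; 0 0 0 -17 -4 0 0; 0 0 0 -22 -5 0 0")

```text
time: 14.65
tool_pos: [601.7, -13.3, 205.5]
tcp_rot: [180.0, -0.0, -77.7]
ft_force: [1.2, 0.8, -0.7]
finger_gap: 0.2
```

Run:
```python
from ov import *
np.set_printoptions(precision=1,suppress=True)
ims=[snap("top") for _ in range(3)]
im=np.mean(ims,0).round().astype(np.uint8)[:,:,::-1].copy(); cv2.imwrite("pics/t3.png",im)
x,y,w=(562,-183,12); t=T(x,y,w)
a,P=crop("top",im,185,285,375,485,5)
raw=a.copy()
poly(a,P,[t((-j,i,112)) for i,j in((80,10),(-38,10),(-38,-10),(80,-10))],(255,0,255))
poly(a,P,[t((i,-30-j,77)) for j,i in((48,8.5),(0,8.5),(0,-8.5),(48,-8.5))],(0,255,0))
cv2.imwrite("pics/e.png",np.hstack([a[:,120:],raw[:,120:]])[:,:800])
s=sense();print(s["time"],s["tool_pos"],s["tcp_rot"],s["ft_force"])
```

```text
14.8 [601.8 -11.7 205.5] [180.    0.  -77.4] [ 0.6 -0.2  1.2]
```

View pics/e.png

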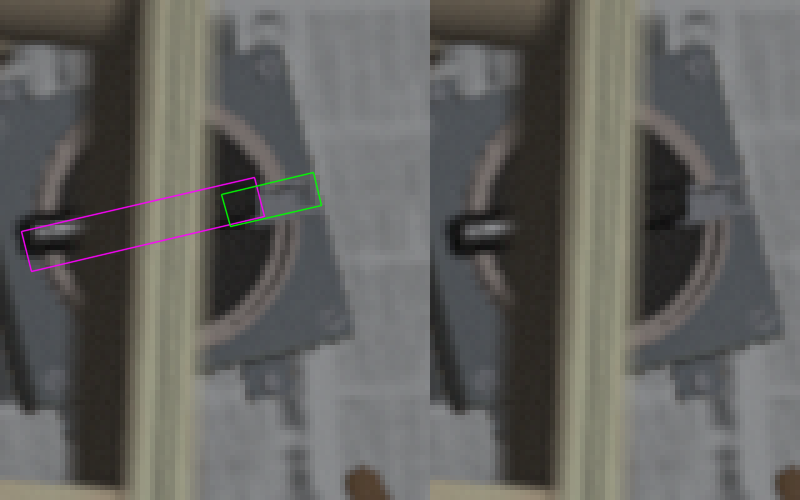

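The hasp now lies straight back from the tail and out over the rim gap at about (290,195), matching the overlay, with the stop felt at 15 N. Next I fit the hub centre and hex angle in both cameras.

```bash
cat > hub.py <<'E'
from h import *
from scipy.optimize import minimize
def resid(n,im,x,y,ang,S=6,half=17):
    r,c=proj(n,(612,202,105)); r0,c0=int(r)-half,int(c)-half
    M=lambda p:(np.array(proj(n,p))[::-1]-[c0,r0]+.5)*S
    L=np.zeros((2*half*S,2*half*S),np.uint8)
    put=lambda pts,v:cv2.fillPoly(L,[np.round(pts).astype(np.int32)],v)
    V=lambda z,k:(x+23.1*np.cos(k),y+23.1*np.sin(k),z)
    ks=np.radians(ang+30*0+np.arange(7)*60); cp=np.array(camera_model(n)["position"])
    for i in range(6):
        m=(ks[i]+ks[i+1])/2
        if np.cos(m)*(cp[0]-x)+np.sin(m)*(cp[1]-y)>20: put(np.array([M(V(70,ks[i])),M(V(70,ks[i+1])),M(V(126,ks[i+1])),M(V(126,ks[i]))]),1+i)
    put(np.array([M(V(126,k)) for k in ks[:6]]),7)
    t=np.linspace(0,2*np.pi,24); circ=lambda z:[(x+9*np.cos(k),y+9*np.sin(k),z) for k in t]
    put(cv2.convexHull(np.array([M(p) for z in(126,135) for p in circ(z)],np.float32))[:,0],8)
    put(np.array([M(p) for p in circ(135)]),9)
    g=cv2.cvtColor(im,cv2.COLOR_BGR2GRAY)[r0:r0+2*half,c0:c0+2*half].astype(float)
    A=np.stack([cv2.GaussianBlur(cv2.resize((L==v).astype(np.float32),(2*half,2*half),interpolation=cv2.INTER_AREA),(0,0),.6).ravel() for v in np.unique(L)],1)
    yy,xx=np.mgrid[:2*half,:2*half]; msk=((yy-half)**2+(xx-half)**2<half**2).ravel()
    s=np.linalg.lstsq(A[msk],g.ravel()[msk],rcond=None)[0]; return np.mean((A[msk]@s-g.ravel()[msk])**2),s
def fit(n,im):
    out=[]
    for a in range(-30,30,5):
        m=minimize(lambda q:resid(n,im,q[0],q[1],a)[0],[610,202],method="Nelder-Mead",options=dict(initial_simplex=[[610,202],[614,202],[610,206]],maxiter=45)); out.append((m.fun,a,*m.x))
    for o in out: print(n,np.round(o,2))
E
python3 - <<'E'
from hub import *
fit("top",cv2.imread("pics/topavg.png"))
im=np.mean([snap("side") for _ in range(6)],0).round().astype(np.uint8)[:,:,::-1].copy(); cv2.imwrite("pics/sideavg.png",im)
fit("side",im)
A=cv2.imread("pics/topavg.png")[180:236,244:306]; B=im[220:276,266:328]
f=lambda q:cv2.resize(cv2.convertScaleAbs(q,alpha=1.5),(398,360),interpolation=3)
cv2.imwrite("pics/f.png",np.hstack([f(A),f(B)]))
E
```

```text
Traceback (most recent call last):
  File "hub.py", line 24, in fit
    m=minimize(lambda q:resid(n,im,q[0],q[1],a)[0],[610,202],method="Nelder-Mead",options=dict(initial_simplex=[[610,202],[614,202],[610,206]],maxiter=45)); out.append((m.fun,a,*m.x))
  File "hub.py", line 24, in <lambda>
    m=minimize(lambda q:resid(n,im,q[0],q[1],a)[0],[610,202],method="Nelder-Mead",options=dict(initial_simplex=[[610,202],[614,202],[610,206]],maxiter=45)); out.append((m.fun,a,*m.x))
                        ~~~~~^^^^^^^^^^^^^^^^^^
  File "hub.py", line 4, in resid
    r,c=proj(n,(612,202,105)); r0,c0=int(r)-half,int(c)-half
        ~~~~^^^^^^^^^^^^^^^^^
  File "h.py", line 10, in proj
    c=cam(n); q=att(c).T@(np.array(p,float)-np.array(c["position"]))
  File "h.py", line 5, in cam
    c=camera_model(n); return c
ValueError: time passes only in moves, steps and waits
```

```bash
sed -i 's/^def cam(n):/import functools\n@functools.lru_cache\ndef cam(n):/; ' h.py; sed -i 's/camera_model(n)\["position"\]/cam(n)["position"]/' hub.py
python3 - <<'E'
from hub import *
print(sense()["time"])
fit("top",cv2.imread("pics/topavg.png"))
im=np.mean([snap("side") for _ in range(6)],0).round().astype(np.uint8)[:,:,::-1].copy(); cv2.imwrite("pics/sideavg.png",im)
fit("side",im)
A=cv2.imread("pics/topavg.png")[180:236,244:306]; B=im[220:276,266:328]
f=lambda q:cv2.resize(cv2.convertScaleAbs(q,alpha=1.5),(398,360),interpolation=3)
cv2.imwrite("pics/f.png",np.hstack([f(A),f(B)]))
E
```

```text
14.8
top [219.12 -30.   603.89 199.8 ]
top [201.18 -25.   603.15 202.43]
top [194.3  -20.   602.14 202.14]
top [189.66 -15.   603.24 200.89]
top [186.65 -10.   602.7  200.66]
top [184.08  -5.   602.74 200.64]
top [182.82   0.   603.24 200.45]
top [184.15   5.   604.02 200.25]
top [191.26  10.   602.61 199.86]
top [191.75  15.   603.72 199.8 ]
top [202.89  20.   603.7  199.93]
top [217.11  25.   603.99 200.53]
side [345.79 -30.   610.57 208.41]
side [369.42 -25.   611.37 208.36]
side [439.69 -20.   610.95 207.81]
side [363.82 -15.   609.97 208.67]
side [324.41 -10.   610.33 208.37]
side [295.4   -5.   610.43 208.58]
side [277.13   0.   610.82 208.42]
side [271.98   5.   611.01 208.02]
side [273.69  10.   610.89 208.3 ]
side [281.8   15.   611.02 208.41]
side [293.85  20.   610.62 208.22]
side [317.49  25.   610.38 208.72]
```

View pics/f.png

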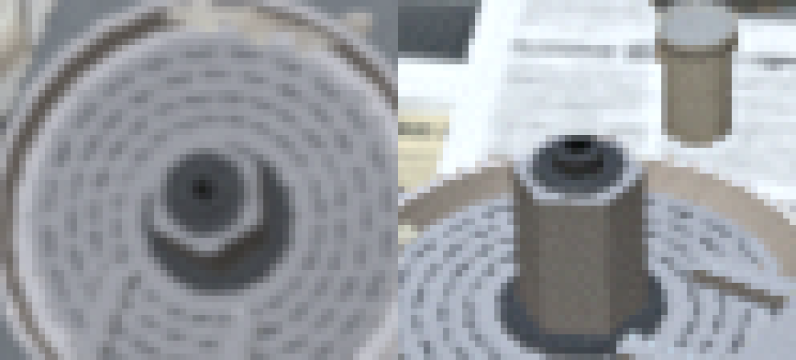

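Run:
```python
from hub import *
im=cv2.imread("pics/sideavg.png").astype(float)
# hub sides rows: crop y 210..300 -> rows 220+33..220+46
for r0,r1 in((253,258),(258,263),(263,268)):
    p=im[r0:r1,280:374].mean((0,2)); print(r0,280,np.round(p[:36]).astype(int))
for w in((600,-1),(610,205)):pass
for x,y in((610,205),(611,208)): print([np.round(proj("side",(x+dx,y,z)),1) for dx in(-23,0,23) for z in(80,126)])
print(cam("side")["position"])
```

```text
253 280 [113 120 121 113  73  60  60  62  67  69  70  68  69  69  68  69  69  69
  63  57  56  56  55  56  80 108 117 119 113 109 106 112 121 111 109 114]
258 280 [107 122 120 114  78  61  60  61  69  70  69  70  69  69  70  70  70  69
  64  59  57  56  56  55  68 110 122 116 110 110 107 111 111 114 113 119]
263 280 [126 109  78  58  56  58  62  61  67  70  70  69  70  70  69  70  70  70
  66  58  57  57  57  56  54  50  58  94 122 126 121 102  95 104 107  99]
[array([263.1, 304.7]), array([246.3, 304.5]), array([262.4, 294.5]), array([245.6, 294.1]), array([261.7, 284.4]), array([244.9, 283.7])]
[array([263.8, 304.1]), array([247.1, 303.8]), array([263.1, 293.9]), array([246.4, 293.4]), array([262.4, 283.7]), array([245.7, 283.1])]
[ 453.5009491  1178.67751812  820.2793872 ]
```

Run:
```python
from hub import *
np.set_printoptions(precision=1,suppress=True)
t=cv2.imread("pics/topavg.png"); s=cv2.imread("pics/sideavg.png")
def blob(im,r,c,h,th,n,z):
    g=cv2.cvtColor(im,cv2.COLOR_BGR2GRAY)[r-h:r+h+1,c-h:c+h+1]; k,l,st,ce=cv2.connectedComponentsWithStats((g<th).astype(np.uint8))
    i=max(range(1,k),key=lambda i:st[i,4]); p=(ce[i][1]+r-h,ce[i][0]+c-h); print(n,th,st[i],np.array(p),onz(n,p,z))
    return
for th in(35,45,55): blob(t,261,256,9,th,"top",110)
for th in(35,45,55): blob(s,271,348,10,th,"side",107)
print(onz("top",(154.75,298.7),129))
for k in range(4):
  for r in (place_of("top","lock_knob")+place_of("side","lock_knob"))[:2]: print(r,end=' ')
  break
c=lambda f,r,cc,h:cv2.resize(cv2.convertScaleAbs(f[r-h:r+h,cc-h:cc+h],alpha=1.6),(400,400),interpolation=0)
cv2.imwrite("pics/g.png",np.hstack([c(t,250,265,20),c(s,272,345,20)]))
```

```text
top 35 [ 6  7  7  7 21] [262.7 256. ] [484.7 253.8 110. ]
top 45 [ 6  7  7  7 42] [262.  255.9] [486.2 253.9 110. ]
top 55 [ 6  6  8  8 49] [262.  256.2] [486.2 253.2 110. ]
side 35 [ 7  3  8 14 95] [270.4 348.1] [487.2 255.6 107. ]
side 45 [  6   2   9  16 111] [270.5 348.3] [486.8 256.2 107. ]
side 55 [  6   2   9  16 123] [270.4 348.1] [487.1 255.7 107. ]
[744.3 146.3 129. ]
{'at': [262.5, 254.6], 'confidence': 0.82} {'at': [222.6, 457.0], 'confidence': 0.19}
```

View pics/g.png

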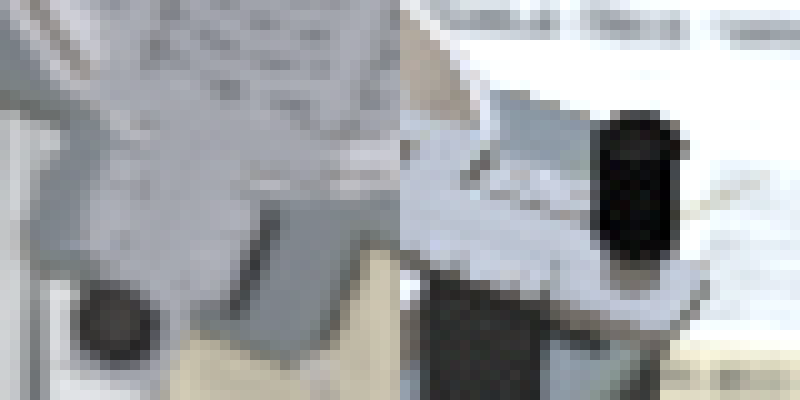

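The knob is the black blob at about (486.5,255). The motor, hub and knob positions put the lap yaw at about -22.7°. The hub corners are at about 1.6° (mod 60), so the hub must turn about 24° clockwise. I'll grip it with jaw yaw -88.4.

Run:
```python
from plan import *
go([(610,204,200,-88.4),(610,204,140,-88.4),(610,204,93,-88.4)],7)
```

```text
0 0 0.037 -4.27 -1.09 0.10 7.0; 0 0 0.074 -8.53 -2.18 0.21 7.0; 0 0 0.112 -12.80 -3.28 0.31 7.0; 0 0 0.149 -17.07 -4.37 0.42 7.0; 0 0 0.186 -21.34 -5.46 0.52 7.0
0 0 -0.000 0.00 0.00 1.20 7.0; 0 0 -0.000 0.00 0.00 2.40 7.0; 0 0 -0.000 0.00 0.00 3.60 7.0; 0 0 -0.000 0.00 0.00 4.80 7.0; 0 0 -0.000 0.00 0.00 6.00 7.0
0 0 -0.000 0.00 0.00 0.94 7.0; 0 0 -0.000 0.00 0.00 1.88 7.0; 0 0 -0.000 0.00 0.00 2.82 7.0; 0 0 -0.000 0.00 0.00 3.76 7.0; 0 0 -0.000 0.00 0.00 4.70 7.0
```

Request:
apply_moves(targets="0 0 0.04 -4.3 -1.1 0 7; 0 0 0.07 -8.5 -2.2 0 7; 0 0 0.11 -12.8 -3.3 0 7; 0 0 0.15 -17 -4.4 0 7; 0 0 0.19 -21.4 -5.5 0.5 7")

```text
time: 15.7
tool_pos: [610.5, 206.8, 201.2]
tcp_rot: [-179.9, 0.0, -88.7]
ft_force: [0.9, -0.6, 0.4]
finger_gap: 70.1
```

Request:
apply_moves(targets="0 0 0 0 0 0 7; 0 0 0 0 0 1 7; 0 0 0 0 0 2 7; 0 0 0 0 0 3 7; 0 0 0 0 0 4 7")

```text
time: 16.2
tool_pos: [609.6, 204.5, 158.8]
tcp_rot: [179.9, -0.0, -88.6]
ft_force: [-0.9, 0.0, -0.4]
finger_gap: 69.9
```

Run:
```python
from plan import *
s=sense();print(s["time"],cur(),s["ft_force"],s["finger_gap"])
go([(610,204,125,-88.4),(610,204,93,-88.4)],7)
```

```text
16.2 (np.float64(609.6369006992584), np.float64(204.49643858607243), np.float64(158.8323290683195), np.float64(-88.6238082631528)) [-0.93917573  0.03912467 -0.44387829] 69.91243813593242
0 0 -0.001 0.01 -0.01 0.68 7.0; 0 0 -0.002 0.02 -0.01 1.35 7.0; 0 0 -0.002 0.03 -0.02 2.03 7.0; 0 0 -0.003 0.04 -0.03 2.71 7.0; 0 0 -0.004 0.05 -0.04 3.38 7.0
0 0 -0.000 0.00 0.00 0.64 7.0; 0 0 -0.000 0.00 0.00 1.28 7.0; 0 0 -0.000 0.00 0.00 1.92 7.0; 0 0 -0.000 0.00 0.00 2.56 7.0; 0 0 -0.000 0.00 0.00 3.20 7.0
```

Request:
apply_moves(targets="0 0 0 0 0 1.3 7; 0 0 0 0 0 2.6 7; 0 0 0 0 0 4 7; 0 0 0 0 0 5.3 7; 0 0 0 0 0 6.5 7")

```text
time: 16.7
tool_pos: [609.5, 205.9, 93.8]
tcp_rot: [180.0, -0.0, -88.5]
ft_force: [-0.0, -0.1, 0.6]
finger_gap: 70.3
```

Request:
apply_moves(targets="0 0 0 0 0 0 6; 0 0 0 0 0 0 5; 0 0 0 0 0 0 4; 0 0 0 0 0 0 3; 0 0 0 0 0 0 3", force=30)

```text
time: 17.2
tool_pos: [610.4, 206.2, 96.3]
tcp_rot: [-179.9, 0.0, -88.5]
ft_force: [-0.4, 1.2, 2.9]
finger_gap: 39.5
```

Run:
```python
from plan import *
for _ in range(1):
    s=sense();print(s["time"],cur(),s["ft_force"],s["wrist_torque"],s["finger_gap"])
```

```text
17.2 (np.float64(610.3586844258009), np.float64(206.24385632140465), np.float64(96.29696214093622), np.float64(-88.50204507850246)) [-0.44634812  1.21952825  2.92576808] [-0.03948131  0.09513437  0.16761969] 39.50690913178066
```

The 39.5 mm gap means the jaws sit flush on two flats. I'll turn the hub 24.2° clockwise.

Request:
apply_moves(targets="0 0 0.1 0 0 0 3; 0 0 0.2 0 0 0 3; 0 0 0.3 0 0 0 3; 0 0 0.4 0 0 0 3; 0 0 0.422 0 0 0 3", force=60)

```text
time: 17.7
tool_pos: [610.3, 205.9, 96.4]
tcp_rot: [-179.9, 0.0, -112.8]
ft_force: [-2.0, -1.3, 5.0]
finger_gap: 38.6
```

Request:
apply_moves(targets="0 0 0 0 0 0 3; 0 0 0 0 0 0 3; 0 0 0 0 0 0 3; 0 0 0 0 0 0 3; 0 0 0 0 0 0 3")

```text
time: 18.2
tool_pos: [610.3, 205.9, 96.4]
tcp_rot: [-179.9, 0.0, -112.6]
ft_force: [-2.1, -0.9, 5.5]
finger_gap: 38.9
```

Run:
```python
from plan import *
s=sense();print(s["time"],cur(),s["ft_force"],s["wrist_torque"],s["finger_gap"])
```

```text
18.2 (np.float64(610.2812834454736), np.float64(205.92874358227309), np.float64(96.40402590019859), np.float64(-112.60026116531175)) [-2.14494539 -0.91720112  5.4801796 ] [-0.36742765  0.42815163 -0.31596222] 38.93714779626143
```

Turned to -112.6°. Now release, lift, and go behind the knob with closed fingers.

Request:
apply_moves(targets="0 0 0 0 0 0 6; 0 0 0 0 0 0 7; 0 0 0 0 0 0 7; 0 0 0 0 0 -4 7; 0 0 0 0 0 -8 7")

```text
time: 18.7
tool_pos: [608.3, 205.6, 173.9]
tcp_rot: [179.8, -0.2, -112.7]
ft_force: [1.0, -0.3, 1.5]
finger_gap: 69.6
```

Run:
```python
from plan import *
s=sense();print(s["time"],cur(),s["ft_force"],s["finger_gap"])
k=np.array([486.5,255]);u=np.array([.9225,-.386]);p=k-30*u; print(p)
go([(*p,175,-112.7),(*p,130,-112.7),(*p,98,-112.7)],0)
```

```text
18.7 (np.float64(608.2543340742435), np.float64(205.60345709256327), np.float64(173.9361350711109), np.float64(-112.67466098978103)) [ 1.04729656 -0.28225116  1.47908828] 69.64677018102708
[458.825 266.58 ]
0 0 0.000 0.03 3.23 -0.02 0.0; 0 0 0.000 0.05 6.46 -0.04 0.0; 0 0 0.000 0.08 9.68 -0.06 0.0; 0 0 0.000 0.11 12.91 -0.09 0.0; 0 0 0.000 0.13 16.14 -0.11 0.0
0 0 -0.000 0.00 0.00 0.90 0.0; 0 0 -0.000 0.00 0.00 1.80 0.0; 0 0 -0.000 0.00 0.00 2.70 0.0; 0 0 -0.000 0.00 0.00 3.60 0.0; 0 0 -0.000 0.00 0.00 4.50 0.0
0 0 -0.000 0.00 0.00 0.64 0.0; 0 0 -0.000 0.00 0.00 1.28 0.0; 0 0 -0.000 0.00 0.00 1.92 0.0; 0 0 -0.000 0.00 0.00 2.56 0.0; 0 0 -0.000 0.00 0.00 3.20 0.0
```

Request:
apply_moves(targets="0 0 0 0 3.2 0 0; 0 0 0 0 6.5 0 0; 0 0 0 0 9.7 0 0; 0 0 0 0.1 12.9 0 0; 0 0 0 0.1 16.1 0 0")

```text
time: 19.2
tool_pos: [459.6, 267.5, 175.2]
tcp_rot: [180.0, 0.0, -112.7]
ft_force: [-0.6, 1.0, -0.1]
finger_gap: 0.2
```

Request:
apply_moves(targets="0 0 0 0 0 0.9 0; 0 0 0 0 0 1.8 0; 0 0 0 0 0 2.7 0; 0 0 0 0 0 3.6 0; 0 0 0 0 0 4.5 0")

```text
time: 19.7
tool_pos: [461.2, 266.7, 129.1]
tcp_rot: [180.0, -0.0, -112.8]
ft_force: [-0.1, -0.8, 0.8]
finger_gap: -0.1
```

Run:
```python
from ov import *
s=sense();print(s["time"],s["tool_pos"],s["tcp_rot"],s["ft_force"],s["finger_gap"])
im=snap("side","s5.png"); snap("top","t5.png")
a=cv2.imread("pics/t5.png")[185:285,205:305]; b=cv2.imread("pics/s5.png")[215:315,270:390]
f=lambda q:cv2.resize(cv2.convertScaleAbs(q,alpha=1.5),(400,400),interpolation=3)
cv2.imwrite("pics/i.png",np.hstack([f(a),f(b)]))
```

```text
19.7 [461.23552065 266.68086729 129.05792617] [ 1.79971454e+02 -3.73647744e-02 -1.12750770e+02] [-0.08742963 -0.8307924   0.75704425] -0.08648269513296072
```

View pics/i.png

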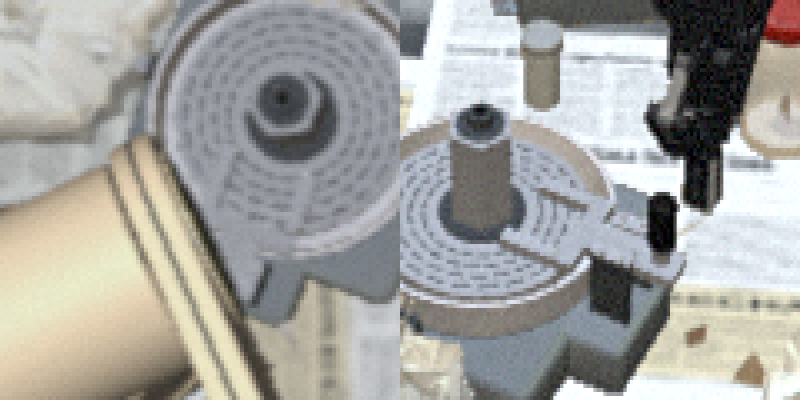

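The side view shows the closed fingers behind the knob (at about (705,185)) and clear of it. The prongs are at about (520,240) and the hub's flats look aligned with them. Now descend and push.

Request:
apply_moves(targets="0 0 0 0 0.4 0 0; 0 0 0 0 0.4 0.8 0; 0 0 0 0 0.4 1.6 0; 0 0 0 0 0.4 2.4 0; 0 0 0 0 0.4 3.1 0")

```text
time: 20.3
tool_pos: [456.9, 268.6, 98.3]
tcp_rot: [180.0, -0.0, -112.7]
ft_force: [-0.5, 0.8, 0.9]
finger_gap: 0.3
```

Request:
apply_moves(targets="0 0 0 0 -0.5 0 0; 0 0 0 0 -1 0 0; 0 0 0 0 -1.5 0 0; 0 0 0 0 -2 0 0; 0 0 0 0 -2.4 0 0")

```text
time: 20.8
tool_pos: [479.6, 259.4, 99.2]
tcp_rot: [180.0, 0.0, -112.7]
ft_force: [-2.8, 2.1, -1.9]
finger_gap: 0.1
```

Run:
```python
from h import *
s=sense();p=s["tool_pos"];u=np.array([.9225,-.386]);print(s["time"],p,s["ft_force"],"along",(p[:2]-[486.5,255])@u, "lat",(p[:2]-[486.5,255])@[.386,.9225])
```

```text
20.8 [479.56639551 259.44430508  99.21132816] [-2.76860169  2.12348028 -1.93944078] along -8.111751905291406 lat 1.4235000998282477
```

Request:
apply_moves(targets="0 0 0 0 -0.3 0 0; 0 0 0 0 -0.6 0 0; 0 0 0 0 -0.9 0 0; 0 0 0 0 -1.2 0 0; 0 0 0 0 -1.4 0 0")

```text
time: 21.3
tool_pos: [492.5, 254.0, 99.4]
tcp_rot: [-180.0, 0.0, -112.7]
ft_force: [-2.6, 3.1, -1.4]
finger_gap: -0.2
```

Request:
apply_moves(targets="0 0 0 0 -0.3 0 0; 0 0 0 0 -0.6 0 0; 0 0 0 0 -0.9 0 0; 0 0 0 0 -1.2 0 0; 0 0 0 0 -1.4 0 0")

```text
time: 21.8
tool_pos: [505.6, 248.6, 99.5]
tcp_rot: [-180.0, 0.0, -112.7]
ft_force: [-2.0, 3.8, -1.0]
finger_gap: -0.5
```

Run:
```python
from h import *
s=sense();p=s["tool_pos"];u=np.array([.9225,-.386]);print(s["time"],p,s["ft_force"],"along",(p[:2]-[486.5,255])@u, "lat",(p[:2]-[486.5,255])@[.386,.9225])
```

```text
21.8 [505.55400436 248.64157595  99.45133411] [-2.03471076  3.76808398 -1.00358403] along 20.0316707068715 lat 1.4891995014369463
```

Request:
apply_moves(targets="0 0 0 0 -0.3 0 0; 0 0 0 0 -0.6 0 0; 0 0 0 0 -0.8 0 0; 0 0 0 0 -1 0 0; 0 0 0 0 -1 0 0")

```text
time: 22.3
tool_pos: [509.1, 247.2, 99.3]
tcp_rot: [179.4, -0.1, -112.6]
ft_force: [-31.6, 12.0, 18.0]
finger_gap: 0.0
```

Run:
```python
from h import *
s=sense();p=s["tool_pos"];u=np.array([.9225,-.386]);print(s["time"],p,s["ft_force"],"along",(p[:2]-[486.5,255])@u, "lat",(p[:2]-[486.5,255])@[.386,.9225])
```

```text
22.3 [509.10063708 247.18850877  99.25995391] [-31.57090532  11.97622761  17.95372116] along 23.864323322143218 lat 1.517745255781004
```

The push stopped hard at 34 N. The TCP is 109 mm from the hub axis, which is 88 + 10 + 11, so this is consistent with home. I'll back off and check.

Request:
apply_moves(targets="0 0 0 0 0.5 0 0; 0 0 0 0 1.5 0 0; 0 0 0 0 2.5 -1 0; 0 0 0 0 3.5 -5 0; 0 0 0 0 4.5 -9 0")

```text
time: 22.8
tool_pos: [471.6, 261.6, 189.9]
tcp_rot: [179.9, -0.1, -112.7]
ft_force: [1.4, -0.2, 0.7]
finger_gap: 0.2
```

Request:
apply_moves(targets="0 0 0 0 4 0 0; 0 0 0 2 8 -1 0; 0 0 0 4 10 -2 0; 0 0 0 7 10 -2 0; 0 0 0 10 10 -2 0")

```text
time: 23.3
tool_pos: [341.4, 208.1, 210.6]
tcp_rot: [-179.9, 0.1, -112.6]
ft_force: [1.2, -0.1, 0.7]
finger_gap: 0.4
```

Run:
```python
from ov import *
np.set_printoptions(precision=1,suppress=True)
s=sense();print(s["time"],s["tool_pos"],s["tcp_rot"],s["ft_force"],s["finger_gap"])
t=np.mean([snap("top") for _ in range(4)],0).round().astype(np.uint8)[:,:,::-1].copy(); sd=np.mean([snap("side") for _ in range(4)],0).round().astype(np.uint8)[:,:,::-1].copy()
for n in("top","side"):
  for r in place_of(n,"lock_knob")[:1]: p=onz(n,r["at"],107); print(n,r,p,np.linalg.norm(p[:2]-[610.3,205.9]))
a=t[175:285,215:325].copy(); b=sd[215:315,270:370]
f=lambda q:cv2.resize(cv2.convertScaleAbs(q,alpha=1.5),(400,400),interpolation=3)
c=cv2.resize(cv2.convertScaleAbs(t[185:285,370:490],alpha=1.5),(240,200)); d=cv2.resize(cv2.convertScaleAbs(sd[150:240,280:400],alpha=1.5),(270,200))
lo=np.zeros((200,800,3),np.uint8); lo[:,:240]=c; lo[:,400:670]=d
cv2.imwrite("pics/j.png",np.vstack([np.hstack([f(a),f(b)]),lo]))
```

```text
23.3 [341.4 208.1 210.6] [-179.9    0.1 -112.6] [ 1.2 -0.1  0.7] 0.407493566798933
top {'at': [243.1, 259.2], 'confidence': 0.85} [532.3 246.1 107. ] 87.75439732190071
side {'at': [264.6, 330.9], 'confidence': 0.77} [525.3 239.6 107. ] 91.4103601340152
```

View pics/j.png

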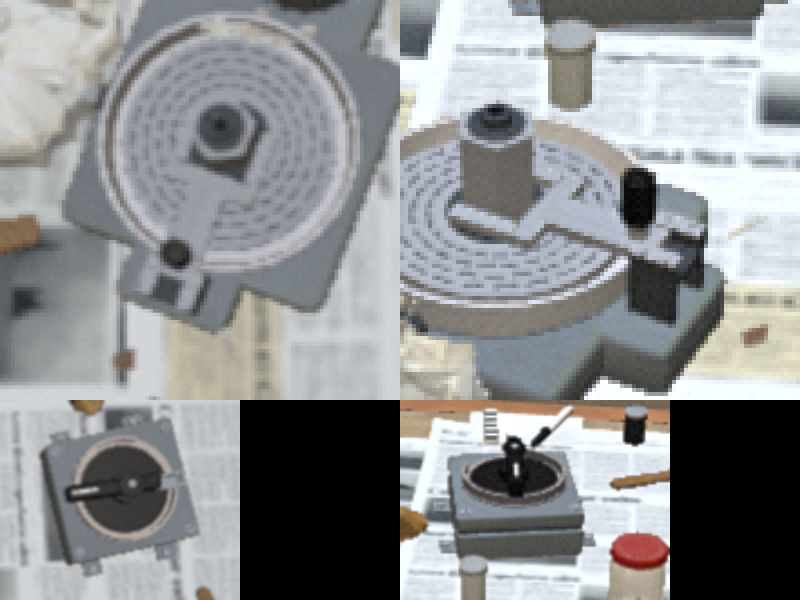

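The fork embraces the hub, with the knob 88–91 mm from the axis against 88 mm for home. The lever is off, the hasp is out, and the arm is clear of everything.

```bash
python3 -c "
from bench import *
hand_in(); print(sense()['time'])"
```

```text
the job is handed in; nothing more can be done
the job is handed in; nothing more can be done
```

The lap is made safe for the disc change and the job is handed in, at about 24 s of the 64 s allowed. The hand-in gives no verdict, and I had no direct reading of the joint values, so the checks below come from forces and pictures.

| Step | What I did | Last check |
|---|---|---|
| Lever | Gripped the nose and turned it along its arc to off | Stopped hard at about 37 N; the last picture shows it at off |
| Hasp | Pushed the lip round and out through the gap in the rim | Stopped at 15 N; the last picture shows it straight back from the tail |
| Hub | Gripped flush on two flats (39.5 mm gap) and turned it 24° clockwise | Fork slid in without jamming |
| Fork | Pushed the knob toward the hub | Stopped hard at 34 N; the last picture shows the prongs on either side of the hub |

**Fork position:** the two cameras put the knob 87.8 mm and 91.4 mm from the disc's axis, against 88 mm for fully home. The second figure leaves little of the 4 mm margin, but where the fingers stopped fits fully home to within about 1 mm.

**Image estimates that disagreed:** my estimates of the lap's yaw ranged from about -21.8° to -24°. The hub positions from the two cameras differed by several mm. I settled these with averages and by feel at the grip.

**Other things on the bench:** I did not measure the bystanders' final positions. The jar, the film can and the part of the ochre lump in view looked undisturbed in the last picture. The arm is clear of everything.

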